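Book the bearings out at the parts-issue bench

TASK

Book out the bearings: with the fingertips, gently press the round button in front of the bin that holds the flat bearing rings, let it come back up, then gently press the wide bar key on the console and draw the hand back clear of everything. Press no other button or key, and do not lift or shift anything: the parts stay in their bins and the loose things on the bench stay where they lie.

Things in the scene. Friction and masses are not known exactly. Their poses are not given: they have to be found in the camera images.
- station_bearing: Fixed station of ball bearings: low flat steel rings, 42 mm outside diameter, 20 bore, 13 high, dark seal between the races. Grey base plate 190 x 105 x 10 mm high; open bin 110 x 105, rim 55 high, at its +x end; round button at its -x end. Origin on the table; x from button to bin, z up. Bin centre x = +35, its front face x = -20; button axis x = -65, y = 0, top 34 high (mm).
- button_bearing_top (a point): Centre of the top of the round white button of the bearing station: cap 28 mm in diameter, 34 mm above the table when up, in a black collar 44 in diameter whose top is 22 above the table. It moves straight down.
- button_bearing (a joint): Travel of the round button of the bearing station, m: 0 up, 0.008 fully down; it registers when 4 mm down. Spring: 1.5 N to start, 5 N fully down, returns by itself.
- station_sleeve: Fixed station of spacer sleeves: tall thin-walled steel tubes on end, 34 mm outside diameter, 42 high. Grey base plate 190 x 105 x 10 mm high; open bin 110 x 105, rim 55 high, at its +x end; round button at its -x end. Origin on the table; x from button to bin, z up. Bin centre x = +35, its front face x = -20; button axis x = -65, y = 0, top 34 high (mm).
- button_sleeve (a joint): Travel of the round button of the sleeve station, m: 0 up, 0.008 fully down; it registers when 4 mm down. Spring: 1.5 N to start, 5 N fully down, returns by itself.
- station_plug: Fixed station of tube end plugs: steel discs 42 mm across, 8 thick, with a central stub 18 across, 30 high in all, no hole. Grey base plate 190 x 105 x 10 mm high; open bin 110 x 105, rim 55 high, at its +x end; round button at its -x end. Origin on the table; x from button to bin, z up. Bin centre x = +35, its front face x = -20; button axis x = -65, y = 0, top 34 high (mm).
- button_plug (a joint): Travel of the round button of the plug station, m: 0 up, 0.008 fully down; it registers when 4 mm down. Spring: 1.5 N to start, 5 N fully down, returns by itself.
- station_bracket: Fixed station of angle brackets: L-shaped steel plates 40 x 32 mm, 4 thick, one upright leg, 40 high in all. Grey base plate 190 x 105 x 10 mm high; open bin 110 x 105, rim 55 high, at its +x end; round button at its -x end. Origin on the table; x from button to bin, z up. Bin centre x = +35, its front face x = -20; button axis x = -65, y = 0, top 34 high (mm).
- button_bracket (a joint): Travel of the round button of the bracket station, m: 0 up, 0.008 fully down; it registers when 4 mm down. Spring: 1.5 N to start, 5 N fully down, returns by itself.
- console: Fixed black booking console, 150 (x) x 120 (y) x 30 mm high, with a flat screen at its back (+x). Origin on the table under its centre, z up, x from the keys to the screen. On top: the wide bar key in front (centre x = -42 mm, y = 0) and two small round keys behind it (x = +5, y = +32 and -32).
- bar_key_top (a point): Centre of the top of the wide white bar key: 28 (console x) x 72 (console y) mm, 41 mm above the table when up. It moves straight down.
- bar_key (a joint): Travel of the bar key, m: 0 up, 0.008 fully down; it registers when 4 mm down. Spring: 1.5 N to start, 5 N fully down, returns by itself.
- key_left (a joint): Travel of the small round console key at x = +5, y = +32 of the console (mm), 20 mm in diameter, top 37 mm above the table; in m: 0 up, 0.005 down, 4 N. Not to be pressed.
- key_right (a joint): Travel of the small round console key at x = +5, y = -32 of the console (mm), 20 mm in diameter, top 37 mm above the table; in m: 0 up, 0.005 down, 4 N. Not to be pressed.
- bearing0_mid (a point): Middle of a loose piece of stock in the bearing bin. Stays in its bin.
- bearing1_mid (a point): Middle of a loose piece of stock in the bearing bin. Stays in its bin.
- sleeve0_mid (a point): Middle of a loose piece of stock in the sleeve bin. Stays in its bin.
- plug0_mid (a point): Middle of a loose piece of stock in the plug bin. Stays in its bin.
- bracket0_mid (a point): Middle of a loose piece of stock in the bracket bin. Stays in its bin.
- nut_mid (a point): Loose hexagon nut, 24 mm across, 10 high, lying on the bearing station's plate beside its button. Centre, half-way up.
- tape_mid (a point): Loose tape measure lying flat, 66 x 62 x 34 mm high. Centre, half-way up.
- carton_mid (a point): Loose small cardboard carton, 70 x 100 x 55 mm high. Centre, half-way up.
- can_mid (a point): Loose aluminium spray can, 56 mm in diameter, 130 high, standing. Its axis, 60 above its foot.
- screwdriver_grip (a point): Loose screwdriver lying on the table, 170 mm long. Middle of its handle.

How it is judged:
By the outcome, as a careful person would: the job done as asked, in the order asked, and still so for the second after the job is handed in, with the robot touching nothing.
It also fails if it takes over 45 s, if anything falls off the work surface, if the arm or the gripper's body presses on something with over 40 N, if the wrist force passes 120 N, or if a joint passes its speed limit or range.

ROBOT

A 6-joint arm with a two-finger parallel gripper is mounted at the origin on the work surface. World frame = base frame: x ahead of the robot, y to its left, z up, the work surface at z = 0. Lengths are in m, angles in rad, forces in N, time in s.
With the tool pointing down it reaches from about 0.35 to 0.85 m from the base axis. Payload 8.1 kg.
Tool frame: the origin (TCP) lies between the finger pads; the fingertips stand 11 mm ahead of it and the grasp point (between the pads) lies 8 mm behind it (tips_ahead is the z of the fingertips in the tool frame, in m); z points along the fingers, y is the line along which they close (so a half turn about z gives the same grasp; the last joint's range is limited). The gripper opens to 93 mm and grips with 3 to 60 N. Pads are 15 mm wide; open, the fingers measure 128 mm over their backs; the gripper's body (75 mm by 188 mm) begins 65 mm behind the grasp point.
Start: joints at [-1.369, 0.13, 1.488, -0, 1.523, -0.085], TCP at [0.17, -0.575, 0.193] pointing down, gripper open.
Joint ranges: [-2.96, 2.96], [-0.89, 2.26], [0.02, 2.5], [-1.34, 4.48], [0, 2.73], [-2.66, 2.66]. Speed limits (rad/s): [2.39, 2.39, 2.79, 3.14, 3.14, 3.14].

INTERFACE

Orientations are given as a rotation vector (axis times angle).
In Python, from plant import read_state, read_camera, close_job, tips_ahead gives the robot as it stands. The module is installed in compiled form; this text tells all that it offers.
- The arm moves only by the tool move_arm, never from a script. Its argument "plan" is a list of rows, each a list of 7 numbers: the turn, a rotation vector about the tool's x, y, z in units of 6 degrees (1.0 is 6 degrees), then the shift along the tool's x, y, z in units of 25 mm (1.0 is 25 mm), then the finger opening in mm, from 0 to 93. A call has exactly 10 rows; each row shifts and turns the commanded pose from where the row before left it, along the tool's axes as they then stand; what a row does not reach is not made up. A row lasts 1/10 s, in which the tool goes at most 50 mm and 8.59 degrees, less where a joint would pass 70% of its speed; a pose out of reach is approached as far as the arm can. A call is refused whole if a number of a shift passes 1 or a number of a turn 1, either way. A call with a gripper value outside its range is refused whole. The fingers move at their own pace and stop on an object; "force" is the grip in N (left out, the last holds). Time passes only in rows, so rows that do not move let the fingers close, or fill a call up. It gives the time, the measured TCP pose, the force, the opening and the grip force at its end, in the units of the state.
- read_state(): the state, without advancing time (a new reading comes with each control period).
- read_camera(name): name is "scene" or "side" or "wrist"; returns a dict with "frame" (384x512x3 uint8, red, green, blue), "z_map" (384x512 float32, m along the optical axis (not along the pixel's ray), 0 where there is no reading), "fx", "fy", "cx", "cy" (pixels), "rvec" (rotation vector, rad) and "tvec" (3), from world to camera coordinates, as OpenCV has them. Camera axes: x right, y down, z forward; pixel columns grow to the right and rows downward; lengths in m; the calibration is good to about 2 mm. A picture is of the moment at which its call begins.
- close_job(): hands the job in; it is judged then, once.
The state is a dict: "t": time; "q": joint angles; "dq": joint speeds; "joint_torque": joint torques, N m; "tool_pos": TCP position; "orientation": TCP orientation; "force": force on the tool from outside, world axes, zero at the start; "wrist_torque": the same for the moment, N m; "opening": finger opening in m; "gripper_force": force on a finger pad.
Only numpy, scipy, OpenCV 4.12 (cv2) and the standard library are available. Lean on these libraries where they do the work, as an engineer would, in place of code of your own. Each camera call takes 0.05 s, during which the arm holds its last target. There are 200 camera calls.

## Working session

There is one attempt and no reset: what is moved stays moved. The work goes in short steps, Python scripts to look and compute and a tool call to move; the robot and the scene stay as the last step left them, time stands still between calls to the robot, and variables do not carry over. Pictures are saved under pics/ and viewed, at most 10 in all, crops included, and the job is handed in when it is done.

Besides the shell and the picture viewer there is one more tool, called after ">>>" as name(argument=value, ...) on one line, values as JSON. move_arm: Moves the arm, as the interface text tells. Its arguments: {"type":"object","properties":{"plan":{"type":"array","items":{"type":"array","items":{"type":"number"}}},"force":{"type":"number"}},"required":["plan"]}

```bash
mkdir -p pics; cat > h.py <<'E'
import numpy as np,cv2
from plant import *
def world(c,u,v,z=None):
    R=cv2.Rodrigues(np.array(c["rvec"],float))[0];t=np.array(c["tvec"],float).ravel()
    d=np.array([(u-c["cx"])/c["fx"],(v-c["cy"])/c["fy"],1.]);o=-R.T@t;w=R.T@d
    return o+w*(c["z_map"][int(v),int(u)] if z is None else (z-o[2])/w[2])
def save(c,n): cv2.imwrite("pics/"+n,c["frame"][:,:,::-1])
E
python3 - <<'E'
from h import *
import pickle
for n in("scene","side"):
    c=read_camera(n);save(c,n+"0.png");pickle.dump(c,open(n+".pkl","wb"))
print(read_state(),tips_ahead)
E
```

```text
{'t': 0.1, 'q': array([-1.36941583e+00,  1.31101598e-01,  1.48914586e+00, -7.83740470e-06,
        1.52297561e+00, -8.54204291e-02]), 'dq': array([-0.00055964, -0.00239877, -0.00135097,  0.00142428,  0.00017371,
        0.00060699]), 'joint_torque': array([ 1.77614515e-03, -5.61341000e+01, -4.93096054e+01,  7.70889851e-02,
        2.91563821e-02, -6.76446325e-05]), 'tool_pos': array([ 0.16962984, -0.57496147,  0.1917963 ]), 'orientation': array([-3.10773599e+00, -4.48731460e-01,  1.60598822e-04]), 'force': array([ 0.18216317, -0.19626025,  0.65207705]), 'wrist_torque': array([-0.02907565,  0.0156459 , -0.05718296]), 'gripper_force': 0.0, 'opening': 0.0934549977589226} 0.011
```

View pics/scene0.png

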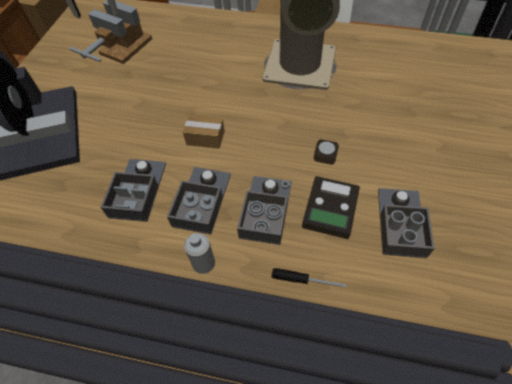

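View pics/side0.png

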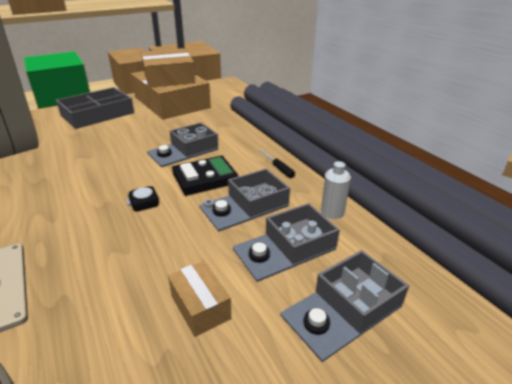

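The scene view shows the flat-ring bin at (263,213) with its button at (270,186) and the nut at (286,184). The console's bar key is at (336,188). In the side view the same button is at (221,208) and the bar key at (188,172).

```bash
python3 - <<'E'
from h import *
import pickle
for n,P in(("scene",{"btn":(270,186,.034),"bar":(336,188,.041)}),("side",{"btn":(221,208,.034),"bar":(188,172,.041)})):
    c=pickle.load(open(n+".pkl","rb"));g=c["frame"].min(2)
    for k,(u,v,z) in P.items():
        m=(g>150).astype(np.uint8);_,l,s,ce=cv2.connectedComponentsWithStats(m)
        cand=[i for i in range(1,len(s)) if np.hypot(*(ce[i]-(u,v)))<12 and s[i][4]>8]
        for i in cand:
            ys,xs=np.where(l==i)
            W=np.array([world(c,x,y) for x,y in zip(xs,ys)]);top=abs(W[:,2]-z)<.005
            Wt=W[top]
            q=world(c,*ce[i],z)
            print(n,k,s[i],"ray",q.round(4),"depth med z",np.median(W[:,2]).round(4))
            if len(Wt): print("  top mean",Wt.mean(0).round(4),"rng",np.ptp(Wt,0).round(3),len(Wt))
            r=cv2.minAreaRect(np.float32(Wt[:,:2]));print("  rect",r)
# console/station body outline from scene
c=pickle.load(open("scene.pkl","rb"))
for nm,u,v in(("nut",286,184),("bin",263,213),("key",346,207),("key",321,199),("scr",329,217)): print(nm,world(c,u,v).round(3))
E
```

```text
scene btn [266 180   9   7  51] ray [0.5242 0.0027 0.034 ] depth med z 0.034
  top mean [0.5242 0.0027 0.0339] rng [0.023 0.021 0.008] 51
  rect ((0.5242465138435364, 0.0028644688427448273), (0.01966041512787342, 0.02207239717245102), 57.25223159790039)
scene bar [322 182  28  13 212] ray [0.5102 0.171  0.041 ] depth med z 0.0415
  top mean [0.5105 0.1708 0.0414] rng [0.031 0.068 0.008] 209
  rect ((0.510075032711029, 0.17057771980762482), (0.06816410273313522, 0.026882918551564217), 84.0738525390625)
side btn [215 200  12   8  83] ray [0.5229 0.0024 0.034 ] depth med z 0.0332
  top mean [0.5234 0.0019 0.0332] rng [0.026 0.026 0.006] 70
  rect ((0.5246943235397339, 0.0018335608765482903), (0.025507155805826187, 0.025899771600961685), 11.997065544128418)
side bar [181 163  17  15 169] ray [0.5082 0.1674 0.041 ] depth med z 0.0404
  top mean [0.509  0.1683 0.0404] rng [0.031 0.072 0.007] 160
  rect ((0.5096091032028198, 0.16999177634716034), (0.0731782391667366, 0.027149131521582603), 85.3334732055664)
nut [0.508 0.043 0.018]
bin [0.606 0.001 0.017]
key [0.561 0.203 0.037]
key [0.55  0.139 0.039]
scr [0.594 0.165 0.031]
```

>>> move_arm(plan=[[0,0,0,0.4,-0.4,0,0],[0,0,0,0.8,-0.7,0,0],[0,0,0,0.9,-0.8,0,0],[0,0,0,0.9,-0.8,0,0],[0,0,0,0.9,-0.8,0,0],[0,0,0,0.9,-0.8,0,0],[0,0,0,0.9,-0.8,0,0],[0,0,0,0.9,-0.8,0,0],[0,0,0,0.9,-0.8,0,0],[0,0,0,0.9,-0.8,0,0]])

```text
t: 1.1
tool_pos: [0.3186, -0.3342, 0.1925]
orientation: [-3.109, -0.449, -0.0]
force: [-0.1, -0.6, 0.4]
opening: 0.0176
gripper_force: 0.0
```

>>> move_arm(plan=[[0,0,0,0.9,-0.8,0,0],[0,0,0,0.9,-0.8,0,0],[0,0,0,0.9,-0.8,0,0],[0,0,0,0.9,-0.8,0,0],[0,0,0,0.9,-0.8,0,0],[0,0,0,0.9,-0.8,0,0],[0,0,0,0.8,-0.8,0.5,0],[0,0,0,0.5,-0.5,0.5,0],[0,0,0,0,0,0.5,0],[0,0,0,0,0,0,0]])

```text
t: 2.1
tool_pos: [0.434, -0.1415, 0.153]
orientation: [-3.107, -0.451, 0.005]
force: [0.0, 0.0, 0.3]
opening: 0.0003
gripper_force: 0.0
```

```bash
cat > w.py <<'E'
from h import *
import sys
from scipy.spatial.transform import Rotation as Ro
P={"btn":(.5235,.0025,.034),"bar":(.5095,.1695,.041)}
s=read_state();R=Ro.from_rotvec(s["orientation"]).as_matrix()
tip=s["tool_pos"]+R[:,2]*tips_ahead
print(s["t"],tip,s["orientation"],s["force"],s["opening"])
for k in P: print(k,"units",(R.T@(np.array(P[k])-tip)/.025).round(2))
E
python3 - <<'E'
from w import *
c=read_camera("wrist");save(c,"w1.png")
Rc=cv2.Rodrigues(np.array(c["rvec"]))[0]
for k in P: print(k,cv2.projectPoints(np.array([P[k]]),c["rvec"],c["tvec"],np.array([[c["fx"],0,c["cx"]],[0,c["fy"],c["cy"]],[0,0,1]]),None)[0].ravel())
E
```

```text
2.1 [ 0.43396606 -0.14146724  0.14195637] [-3.10723004 -0.45111939  0.00519904] [0.03756665 0.01207955 0.29884733] 0.00028345163756553476
btn units [ 5.08 -4.49  4.31]
bar units [  6.45 -11.06   4.04]
btn [147.72770143  63.598319  ]
bar [-21.87321596  25.39071781]
```

View pics/w1.png

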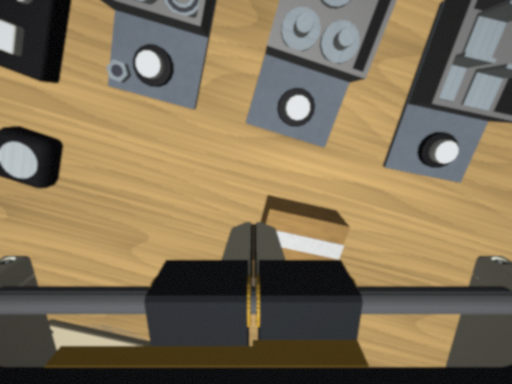

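The wrist view shows the target button at (152,65), close to the predicted (148,64), with the nut at (120,70) and rings in the bin behind it. I'll move above the button.

>>> move_arm(plan=[[0,0,0,0.6,-0.6,0,0],[0,0,0,0.9,-0.8,0,0],[0,0,0,0.9,-0.8,0,0],[0,0,0,0.9,-0.8,0,0],[0,0,0,0.9,-0.8,0.2,0],[0,0,0,0.6,-0.5,0.6,0],[0,0,0,0.28,-0.2,0.8,0],[0,0,0,0,0,0.8,0],[0,0,0,0,0,0.8,0],[0,0,0,0,0,0,0]])

```text
t: 3.15
tool_pos: [0.5234, 0.0005, 0.0728]
orientation: [-3.109, -0.447, 0.007]
force: [0.4, -0.4, 0.4]
opening: 0.0009
gripper_force: 0.0
```

```bash
python3 - <<'E'
from w import *
for n in("wrist","side"):
    c=read_camera(n);f=c["frame"]
    if n=="side": f=cv2.resize(f[130:270,140:340],None,fx=3,fy=3)
    cv2.imwrite(f"pics/{n}2.png",f[:,:,::-1])
s=read_state();print(s["tool_pos"])
E
```

```text
3.15 [5.23377887e-01 4.68834351e-04 6.18011232e-02] [-3.10866668 -0.44684855  0.00733653] [ 0.42103476 -0.42871795  0.36225313] 0.0008896832329668342
btn units [ 0.03 -0.07  1.11]
bar units [ 1.38 -6.64  0.84]
[5.25636296e-01 4.08631197e-04 7.59011344e-02]
```

View pics/wrist2.png

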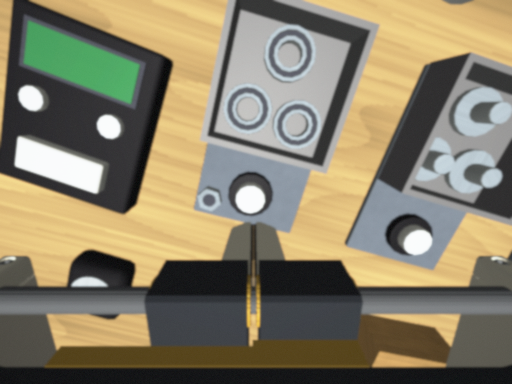

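View pics/side2.png

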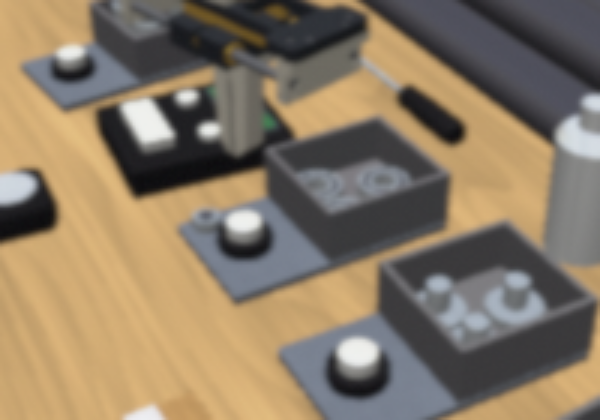

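The wrist view shows the button at (250,197) just ahead of the tips at (254,228), with nothing in between. The side crop shows the tips at (240,150) above the button at (243,225). I'll take the second measurement of both targets from this view.

```bash
python3 - <<'E'
from w import *
c=read_camera("wrist");g=c["frame"].min(2)
_,l,s,ce=cv2.connectedComponentsWithStats((g>150).astype(np.uint8))
K=np.array([[c["fx"],0,c["cx"]],[0,c["fy"],c["cy"]],[0,0,1]])
for k,uv in(("btn",(250,197)),("bar",(58,165))):
    i=l[uv[1],uv[0]];ys,xs=np.where(l==i)
    W=np.array([world(c,x,y) for x,y in zip(xs,ys)]);Wt=W[abs(W[:,2]-P[k][2])<.003]
    print(k,s[i],"ray",world(c,*ce[i],P[k][2]).round(4),"top",Wt.mean(0).round(4),np.ptp(Wt,0).round(3),"rect",cv2.minAreaRect(np.float32(Wt[:,:2])))
st=read_state();print(st["tool_pos"],"tip px",cv2.projectPoints(st["tool_pos"]+R[:,2]*tips_ahead,c["rvec"],c["tvec"],K,None)[0].ravel())
E
```

```text
3.25 [5.25634710e-01 4.07577590e-04 6.49011345e-02] [ 3.10954381e+00  4.47073654e-01 -2.45591175e-04] [0.54869624 0.19782466 0.42642698] 0.0006967816269842858
btn units [-0.06 -0.1   1.24]
bar units [ 1.29 -6.67  0.96]
btn [235 187  29  28 647] ray [0.5244 0.0036 0.034 ] top [0.5242 0.0032 0.0332] [0.027 0.027 0.004] rect ((0.5237570405006409, 0.0030693374574184418), (0.02605707384645939, 0.025494961068034172), 17.246408462524414)
bar [  18  139   87   56 2620] ray [0.51   0.1709 0.041 ] top [0.5098 0.1707 0.0404] [0.032 0.073 0.005] rect ((0.5091444849967957, 0.17076778411865234), (0.07193032652139664, 0.028377346694469452), 85.46253204345703)
[5.26381486e-01 5.00535568e-04 7.66822406e-02] tip px [252.83479336 211.80484624]
```

>>> move_arm(plan=[[0,0,0,-0.07,-0.1,0.2,0],[0,0,0,0,0,0.3,0],[0,0,0,0,0,0.3,0],[0,0,0,0,0,0.2,0],[0,0,0,0,0,0.15,0],[0,0,0,0,0,0.1,0],[0,0,0,0,0,0.05,0],[0,0,0,0,0,0,0],[0,0,0,0,0,0,0],[0,0,0,0,0,0,0]])

```text
t: 4.3
tool_pos: [0.5235, 0.0031, 0.043]
orientation: [3.109, 0.449, 0.001]
force: [0.8, 0.7, 0.4]
opening: 0.0008
gripper_force: 0.0
```

>>> move_arm(plan=[[0,0,0,0,0,0.04,0],[0,0,0,0,0,0.04,0],[0,0,0,0,0,0.04,0],[0,0,0,0,0,0.02,0],[0,0,0,0,0,0,0],[0,0,0,0,0,0,0],[0,0,0,0,0,0,0],[0,0,0,0,0,0,0],[0,0,0,0,0,0,0],[0,0,0,0,0,0,0]])

```text
t: 5.3
tool_pos: [0.5233, 0.0032, 0.0393]
orientation: [-3.109, -0.449, -0.0]
force: [-0.5, 0.0, 0.4]
opening: 0.0007
gripper_force: 0.0
```

```bash
python3 - <<'E'
from w import *
c=read_camera("side");f=c["frame"]
cv2.imwrite("pics/side3.png",cv2.resize(f[165:235,180:270],None,fx=6,fy=6)[:,:,::-1])
F=[]
for _ in range(4): read_camera("side");s=read_state();F.append(np.r_[s["force"],s["tool_pos"]])
print(np.array(F).round(4))
E
```

```text
5.3 [0.52326649 0.00315074 0.02825356] [-3.10933660e+00 -4.48939898e-01 -3.08342346e-05] [-0.5146902   0.0293417   0.40877195] 0.0007202978382329513
btn units [ 0.    0.03 -0.23]
bar units [ 1.35 -6.54 -0.51]
[[ 0.4066  0.2022 -0.0442  0.5233  0.0031  0.0392]
 [ 0.191   0.1152 -0.2411  0.5233  0.0031  0.0392]
 [ 0.1815 -0.7517  0.8129  0.5233  0.0031  0.0393]
 [-0.8276 -1.5204  0.4051  0.5232  0.0032  0.0392]]
```

View pics/side3.png

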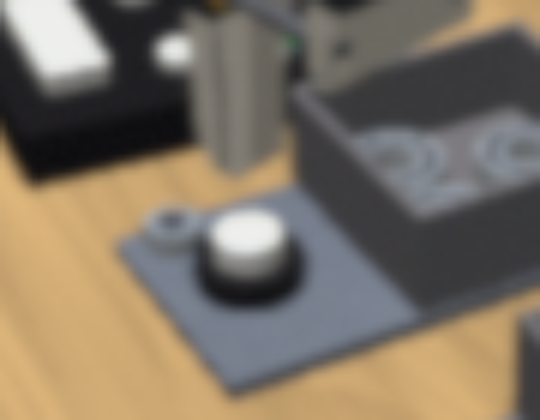

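The side crop shows the tips at (235,170), clear of the button top at (248,230), and the force is zero. So the real tips aren't where the state puts them. I'll measure them by depth.

```bash
python3 - <<'E'
from w import *
c=read_camera("side")
K=np.array([[c["fx"],0,c["cx"]],[0,c["fy"],c["cy"]],[0,0,1]])
print("pred tip px side",cv2.projectPoints(tip,c["rvec"],c["tvec"],K,None)[0].ravel(), "pred tcp z",tip)
for v in (175,180,185,188,190,192,194): print(v,[tuple(world(c,u,v).round(3)) for u in (215,218,221,224)])
c=read_camera("scene");save(c,"scene3.png")
K=np.array([[c["fx"],0,c["cx"]],[0,c["fy"],c["cy"]],[0,0,1]])
print("pred scene",cv2.projectPoints(tip,c["rvec"],c["tvec"],K,None)[0].ravel())
cv2.imwrite("pics/scene3.png",cv2.resize(c["frame"][110:240,180:380],None,fx=4,fy=4)[:,:,::-1])
c=read_camera("wrist");save(c,"w3.png")
K=np.array([[c["fx"],0,c["cx"]],[0,c["fy"],c["cy"]],[0,0,1]])
print("pred wrist",cv2.projectPoints(tip,c["rvec"],c["tvec"],K,None)[0].ravel())
for v in (215,220,224,226,228,230,235): print(v,[tuple(world(c,u,v).round(3)) for u in (240,246,262,268)])
E
```

```text
5.55 [0.52323699 0.00315297 0.02823662] [-3.10930740e+00 -4.48866303e-01  4.83095473e-05] [-0.82757461 -1.52036845  0.40514601] 0.00015120128723435837
btn units [ 0.    0.03 -0.23]
bar units [ 1.35 -6.54 -0.51]
pred tip px side [220.77357461 205.15619893] pred tcp z [0.52323699 0.00315297 0.02823662]
175 [(np.float64(0.513), np.float64(0.002), np.float64(0.113)), (np.float64(0.517), np.float64(-0.005), np.float64(0.116)), (np.float64(0.519), np.float64(-0.016), np.float64(0.121)), (np.float64(0.528), np.float64(-0.013), np.float64(0.117))]
180 [(np.float64(0.512), np.float64(0.003), np.float64(0.1)), (np.float64(0.517), np.float64(-0.002), np.float64(0.102)), (np.float64(0.519), np.float64(-0.014), np.float64(0.108)), (np.float64(0.527), np.float64(-0.013), np.float64(0.104))]
185 [(np.float64(0.514), np.float64(0.007), np.float64(0.084)), (np.float64(0.517), np.float64(-0.003), np.float64(0.089)), (np.float64(0.52), np.float64(-0.013), np.float64(0.094)), (np.float64(0.527), np.float64(-0.012), np.float64(0.091))]
188 [(np.float64(0.514), np.float64(0.009), np.float64(0.075)), (np.f
[... 1976 characters left out ...]
p.float64(0.013), np.float64(0.075)), (np.float64(0.529), np.float64(0.009), np.float64(0.073)), (np.float64(0.532), np.float64(-0.001), np.float64(0.074)), (np.float64(0.533), np.float64(-0.004), np.float64(0.074))]
230 [(np.float64(0.528), np.float64(0.013), np.float64(0.077)), (np.float64(0.529), np.float64(0.009), np.float64(0.077)), (np.float64(0.532), np.float64(-0.001), np.float64(0.077)), (np.float64(0.533), np.float64(-0.004), np.float64(0.077))]
235 [(np.float64(0.528), np.float64(0.013), np.float64(0.084)), (np.float64(0.529), np.float64(0.009), np.float64(0.084)), (np.float64(0.533), np.float64(-0.0), np.float64(0.085)), (np.float64(0.534), np.float64(-0.004), np.float64(0.085))]
```

View pics/w3.png

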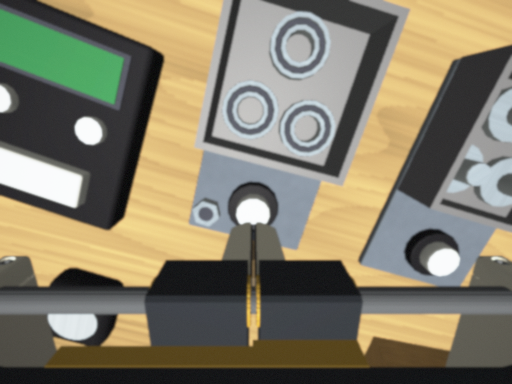

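View pics/scene3.png

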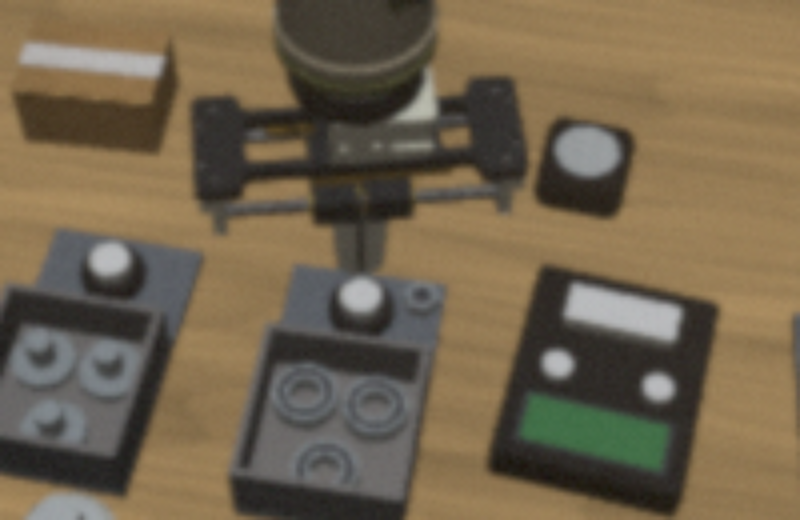

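The wrist view (w3) shows the button at (253,211) beyond the tips at about (254,226). The scene crop shows the tips at (360,272) above the button at (360,296). By depth the tips are centred over the button, but at z ≈ 0.063–0.067 rather than the reported 0.028. The tips therefore sit about 37 mm higher than nominal, and I'll go by the images and force.

>>> move_arm(plan=[[0,0,0,0,0,0.2,0],[0,0,0,0,0,0.2,0],[0,0,0,0,0,0.2,0],[0,0,0,0,0,0.2,0],[0,0,0,0,0,0.1,0],[0,0,0,0,0,0.05,0],[0,0,0,0,0,0,0],[0,0,0,0,0,0,0],[0,0,0,0,0,0,0],[0,0,0,0,0,0,0]])

```text
t: 6.7
tool_pos: [0.5235, 0.0031, 0.0158]
orientation: [3.109, 0.449, 0.001]
force: [-0.8, -0.4, -0.1]
opening: 0.0004
gripper_force: 0.0
```

```bash
cat > t.py <<'E'
from w import *
import sys
c=read_camera("side");f=c["frame"]
# lowest finger pixel by depth near tool axis and above the fixture tops
H=[]
for v in range(150,215):
    for u in range(170,245):
        if c["z_map"][v,u]>0:
            p=world(c,u,v)
            if np.hypot(*(p[:2]-tip[:2]))<.019: H.append((round(p[2],4),u,v))
z=np.array([h[0] for h in H]);print("hist",np.histogram(z,np.arange(.02,.12,.004)))
cv2.imwrite(sys.argv[1],cv2.resize(f[165:235,180:270],None,fx=6,fy=6)[:,:,::-1])
F=[]
for _ in range(3): read_camera("side");s=read_state();F.append(np.r_[s["force"],s["tool_pos"]])
print(np.mean(F,0).round(4))
E
python3 t.py pics/side4.png
```

```text
6.7 [0.52348033 0.00313703 0.00475821] [3.10921801e+00 4.49008762e-01 7.50883684e-04] [-0.84214015 -0.41486793 -0.09774922] 0.000383917625241445
btn units [-0.01  0.02 -1.17]
bar units [ 1.35 -6.54 -1.45]
hist (array([55, 16, 18, 49,  2,  2, 10, 15, 18, 22, 22, 17, 24, 21, 21, 22, 20,
       25, 20, 20, 22, 12,  7,  4]), array([0.02 , 0.024, 0.028, 0.032, 0.036, 0.04 , 0.044, 0.048, 0.052,
       0.056, 0.06 , 0.064, 0.068, 0.072, 0.076, 0.08 , 0.084, 0.088,
       0.092, 0.096, 0.1  , 0.104, 0.108, 0.112, 0.116]))
[ 0.1081  0.2511 -0.7565  0.5233  0.0031  0.0156]
```

View pics/side4.png

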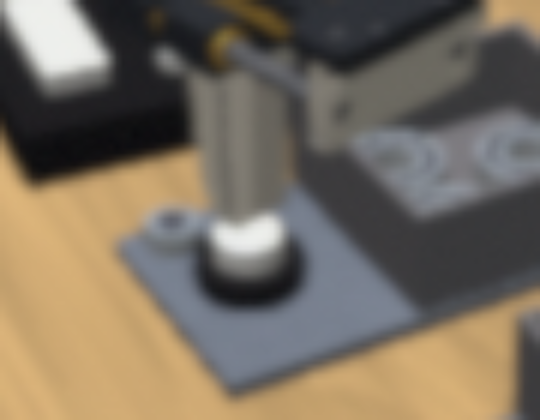

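The side crop shows the tips at (240,220) just above the button cap, about 8 mm up by depth. Before pressing I'll check by depth that the gripper's lower parts clear the bin.

```bash
python3 - <<'E'
from w import *
c=read_camera("side")
for u,v in((234,189),(236,187),(238,186),(245,184),(253,182),(258,178),(222,172),(228,178),(236,175)): print(u,v,world(c,u,v).round(3))
c=read_camera("wrist")
for u,v in((20,270),(20,330),(490,270),(490,330)): print(u,v,world(c,u,v).round(3))
E
```

```text
6.9 [0.52329498 0.00314148 0.00457652] [3.10930787e+00 4.48975263e-01 1.92341491e-04] [ 0.52920075  1.00162361 -0.51226411] 0.0006402520083141167
btn units [ 0.    0.03 -1.18]
bar units [ 1.35 -6.54 -1.46]
234 189 [ 0.514 -0.089  0.13 ]
236 187 [ 0.519 -0.088  0.132]
238 186 [ 0.523 -0.087  0.133]
245 184 [ 0.542 -0.082  0.129]
253 182 [0.636 0.053 0.029]
258 178 [0.652 0.056 0.035]
222 172 [ 0.517 -0.027  0.135]
228 178 [ 0.513 -0.065  0.143]
236 175 [ 0.516 -0.095  0.165]
20 270 [0.53  0.086 0.13 ]
20 330 [0.512 0.081 0.136]
490 270 [ 0.575 -0.064  0.131]
490 330 [ 0.557 -0.068  0.138]
```

>>> move_arm(plan=[[0,0,0,0,0,0.05,0],[0,0,0,0,0,0.05,0],[0,0,0,0,0,0.05,0],[0,0,0,0,0,0.05,0],[0,0,0,0,0,0.05,0],[0,0,0,0,0,0.05,0],[0,0,0,0,0,0,0],[0,0,0,0,0,0,0],[0,0,0,0,0,0,0],[0,0,0,0,0,0,0]])

```text
t: 8.0
tool_pos: [0.5232, 0.0031, 0.0081]
orientation: [3.109, 0.449, -0.0]
force: [-1.1, 0.0, 1.7]
opening: 0.0005
gripper_force: 0.7
```

>>> move_arm(plan=[[0,0,0,0,0,0.04,0],[0,0,0,0,0,0.04,0],[0,0,0,0,0,0,0],[0,0,0,0,0,0,0],[0,0,0,0,0,0,0],[0,0,0,0,0,0,0],[0,0,0,0,0,0,0],[0,0,0,0,0,0,0],[0,0,0,0,0,0,0],[0,0,0,0,0,0,0]])

```text
t: 9.0
tool_pos: [0.5233, 0.0032, 0.006]
orientation: [3.109, 0.449, 0.0]
force: [0.4, 0.7, 2.5]
opening: 0.0009
gripper_force: 1.2
```

```bash
cat > f.py <<'E'
from h import *
F=[]
for _ in range(8): read_camera("side");s=read_state();F.append(np.r_[s["force"],s["tool_pos"]])
print(np.mean(F,0).round(4),np.std(F,0)[2].round(2),s["t"])
E
python3 f.py
```

```text
[0.1249 0.119  2.1471 0.5233 0.0031 0.006 ] 0.35 9.4
```

Contact: 2.1 N puts the button about 1.5 mm down. I'll press 4.5 mm further.

>>> move_arm(plan=[[0,0,0,0,0,0.04,0],[0,0,0,0,0,0.04,0],[0,0,0,0,0,0.04,0],[0,0,0,0,0,0.04,0],[0,0,0,0,0,0.02,0],[0,0,0,0,0,0,0],[0,0,0,0,0,0,0],[0,0,0,0,0,0,0],[0,0,0,0,0,0,0],[0,0,0,0,0,0,0]])

```text
t: 10.4
tool_pos: [0.5234, 0.0031, 0.0016]
orientation: [3.109, 0.449, 0.0]
force: [-1.1, 0.7, 4.0]
opening: 0.0006
gripper_force: 2.1
```

```bash
python3 f.py
```

```text
[-4.1160e-01  1.4130e-01  4.4142e+00  5.2330e-01  3.1000e-03  1.5000e-03] 0.32 10.8
```

4.4 N means about 6 mm down, so the press is registered. I'll draw up, then move over the bar key.

>>> move_arm(plan=[[0,0,0,0,0,-0.1,0],[0,0,0,0,0,-0.25,0],[0,0,0,0,0,-0.5,0],[0,0,0,0,0,-0.8,0],[0,0,0,0,0,-0.8,0],[0,0,0,0,0,-0.3,0],[0,0,0,0.1,-0.4,0,0],[0,0,0,0.15,-0.8,0,0],[0,0,0,0.2,-0.9,0,0],[0,0,0,0.2,-0.9,0,0]])

```text
t: 11.8
tool_pos: [0.5163, 0.0809, 0.0689]
orientation: [-3.109, -0.448, 0.003]
force: [-0.3, -0.2, -0.4]
opening: 0.0001
gripper_force: 0.0
```

>>> move_arm(plan=[[0,0,0,0.2,-0.9,0,0],[0,0,0,0.2,-0.9,0,0],[0,0,0,0.2,-0.9,0,0],[0,0,0,0.1,-0.6,0,0],[0,0,0,0.02,-0.28,0.2,0],[0,0,0,0,0,0.6,0],[0,0,0,0,0,0.5,0],[0,0,0,0,0,0.2,0],[0,0,0,0,0,0,0],[0,0,0,0,0,0,0]])

```text
t: 12.8
tool_pos: [0.5096, 0.17, 0.0326]
orientation: [3.109, 0.447, -0.001]
force: [-0.0, 0.2, 1.3]
opening: 0.0008
gripper_force: 0.0
```

```bash
python3 - <<'E'
from w import *
s=read_state();d=R.T@(np.array([.5095,.1705,.0147])-s["tool_pos"])/.025;print(s["tool_pos"],"to contact",d.round(2))
c=read_camera("side");f=c["frame"]
cv2.imwrite("pics/side5.png",cv2.resize(f[130:230,150:270],None,fx=5,fy=5)[:,:,::-1])
g=f.min(2);_,l,st,ce=cv2.connectedComponentsWithStats((g>150).astype(np.uint8))
i=l[206,220];ys,xs=np.where(l==i);print("btn",st[i],np.median([world(c,x,y)[2] for x,y in zip(xs,ys)]))
H=[p for v in range(120,190) for u in range(150,230) if c["z_map"][v,u]>0 for p in [world(c,u,v)] if np.hypot(*(p[:2]-tip[:2]))<.019]
H=np.array(H);print(np.histogram(H[:,2],np.arange(.03,.09,.004)));q=H[(H[:,2]>.05)&(H[:,2]<.08)];print("finger xy",q.min(0),q.max(0))
E
```

```text
12.8 [0.50961941 0.17002502 0.02157133] [ 3.10949050e+00  4.47462730e-01 -5.92962082e-04] [-0.02686492  0.16828914  1.27902051] 0.0007845053131631585
btn units [-1.36  6.59 -0.5 ]
bar units [-0.01  0.02 -0.78]
[0.5096234  0.17002639 0.03257133] to contact [ 0.   -0.02  0.71]
btn [215 199  12   9  84] 0.03310140026980557
(array([ 2,  5, 67,  3,  0,  0,  1,  7, 10, 17, 14, 16, 19, 14]), array([0.03 , 0.034, 0.038, 0.042, 0.046, 0.05 , 0.054, 0.058, 0.062,
       0.066, 0.07 , 0.074, 0.078, 0.082, 0.086]))
finger xy [0.49716773 0.15255976 0.05703063] [0.52282055 0.18110229 0.07986755]
```

View pics/side5.png

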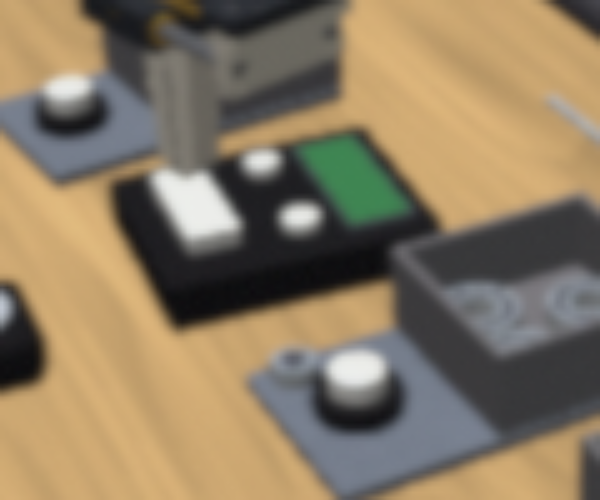

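The side crop shows the bearing button back up at (355,370) and the tips over the bar key at (190,170), clear of the small keys at (262,163) and (300,217). I'll press the bar.

>>> move_arm(plan=[[0,0,0,0,0,0.15,0],[0,0,0,0,0,0.15,0],[0,0,0,0,0,0.15,0],[0,0,0,0,0,0.1,0],[0,0,0,0,0,0.1,0],[0,0,0,0,0,0.05,0],[0,0,0,0,0,0.05,0],[0,0,0,0,0,0.04,0],[0,0,0,0,0,0,0],[0,0,0,0,0,0,0]])

```text
t: 13.85
tool_pos: [0.5096, 0.1706, 0.0131]
orientation: [-3.109, -0.449, -0.0]
force: [-1.7, 0.2, 2.3]
opening: 0.0006
gripper_force: 1.2
```

```bash
python3 f.py
```

```text
[-1.6826 -0.3002  2.5859  0.5096  0.1706  0.0131] 0.48 14.25
```

>>> move_arm(plan=[[0,0,0,0,0,0.04,0],[0,0,0,0,0,0.04,0],[0,0,0,0,0,0.04,0],[0,0,0,0,0,0.04,0],[0,0,0,0,0,0,0],[0,0,0,0,0,0,0],[0,0,0,0,0,0,0],[0,0,0,0,0,0,0],[0,0,0,0,0,0,0],[0,0,0,0,0,0,0]])

```text
t: 15.25
tool_pos: [0.5097, 0.1707, 0.0091]
orientation: [-3.109, -0.449, -0.0]
force: [-0.8, 0.4, 3.6]
opening: 0.0006
gripper_force: 2.0
```

```bash
python3 f.py
```

```text
[-0.5794  0.2148  4.2156  0.5097  0.1707  0.0091] 0.36 15.65
```

4.2 N means about 6 mm down, so the bar is registered. I'll draw straight up and clear.

>>> move_arm(plan=[[0,0,0,0,0,-0.1,0],[0,0,0,0,0,-0.25,0],[0,0,0,0,0,-0.5,0],[0,0,0,0,0,-0.8,0],[0,0,0,0,0,-0.9,0],[0,0,0,0,0,-0.9,0],[0,0,0,0,0,-0.9,0],[0,0,0,0,0,-0.9,0],[0,0,0,0,0,-0.8,0],[0,0,0,0,0,-0.5,0]])

```text
t: 16.65
tool_pos: [0.5101, 0.1707, 0.1753]
orientation: [-3.109, -0.449, -0.004]
force: [0.6, 0.8, 0.1]
opening: 0.0003
gripper_force: 0.0
```

>>> move_arm(plan=[[0,0,0,0,0,0,0],[0,0,0,0,0,0,0],[0,0,0,0,0,0,0],[0,0,0,0,0,0,0],[0,0,0,0,0,0,0],[0,0,0,0,0,0,0],[0,0,0,0,0,0,0],[0,0,0,0,0,0,0],[0,0,0,0,0,0,0],[0,0,0,0,0,0,0]])

```text
t: 17.65
tool_pos: [0.5096, 0.1706, 0.1728]
orientation: [3.109, 0.449, 0.0]
force: [0.9, -1.1, -0.3]
opening: 0.0002
gripper_force: 0.0
```

```bash
python3 - <<'E'
from h import *
import pickle
c=read_camera("side");o=pickle.load(open("side.pkl","rb"))
for u,v in((188,172),(221,206)): print("heights",world(c,u,v)[2].round(4),world(o,u,v)[2].round(4))
print("force",read_state()["force"],read_state()["tool_pos"])
d=(abs(c["frame"].astype(int)-o["frame"]).max(2)>60).astype(np.uint8)
print("changed regions",[list(s) for s in cv2.connectedComponentsWithStats(d)[2][1:] if s[4]>6])
print(close_job())
E
```

```text
heights 0.0404 0.041
heights 0.0347 0.033
force [ 0.46381284 -0.09692383 -0.31575835] [0.50961681 0.17065123 0.17282648]
changed regions [[np.int32(151), np.int32(0), np.int32(22), np.int32(6), np.int32(116)], [np.int32(182), np.int32(0), np.int32(9), np.int32(11), np.int32(83)], [np.int32(152), np.int32(12), np.int32(5), np.int32(4), np.int32(15)], [np.int32(175), np.int32(12), np.int32(6), np.int32(4), np.int32(20)], [np.int32(182), np.int32(13), np.int32(11), np.int32(25), np.int32(180)], [np.int32(159), np.int32(18), np.int32(16), np.int32(9), np.int32(133)], [np.int32(0), np.int32(26), np.int32(39), np.int32(133), np.int32(2446)], [np.int32(159), np.int32(31), np.int32(18), np.int32(9), np.int32(122)], [np.int32(153), np.int32(33), np.int32(7), np.int32(12), np.int32(33)], [np.int32(142), np.int32(42), np.int32(58), np.int32(26), np.int32(701)], [np.int32(162), np.int32(48), np.int32(7), np.int32(4), np.int32(22)], [np.int32(179), np.int32(64), np.int32(37), np.int32(12), np.int32(131)], [np.int32(158), np.int32(69), np.int32(16), np.int32(11), np.int32(117)], [np.int32(187), np.int32(76), np.int32(3), np.int32(4), np.int32(7)], [np.int32(189), np.int32(77), np.int32(26), np.int32(9), np.int32(83)], [np.int32(181), np.int32(85), np.int32(6), np.int32(3), np.int32(14)], [np.int32(175), np.int32(91), np.int32(2), np.int32(7), np.int32(9)], [np.int32(178), np.int32(90), np.int32(4), np.int32(21), np.int32(47)], [np.int32(0), np.int32(364), np.int32(14), np.int32(20), np.int32(158)]]
the job is handed in; nothing more can be done
None
```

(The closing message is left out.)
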